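Uncap an air plug and hold the purge dial at full

ROBOT

A 6-joint arm with a two-finger parallel gripper is mounted at the origin on the work surface. World frame = base frame: x ahead of the robot, y to its left, z up, the work surface at z = 0. Lengths are in mm, angles in rad, forces in N, time in s.
With the tool pointing down it reaches from about 375 to 825 mm from the base axis. Payload 5.5 kg.
Tool frame: the origin (TCP) lies midway between the tips of the shut fingers; the grasp point (between the pads) lies 19 mm behind it; y points along the fingers, z is the direction in which the jaws open and shut, and the axes are right-handed (so a half turn about y gives the same grasp; the last joint's range is limited). The gripper opens to 85 mm and grips with 20 to 120 N. Pads are 22 mm wide; open, the fingers measure 114 mm over their backs; the gripper's body (76 mm by 85 mm) begins 54 mm behind the grasp point. The pads swing forward as they close: fully open they stand 13 mm farther back than shut.
Start: joints at [-1.236, 0.314, -0.047, 1.21, 0, 1.571], TCP at [197.145, -566.682, 231.299] pointing down, gripper open.
Joint ranges: [-2.67, 2.67], [-0.69, 1.73], [-1.03, 1.25], [-2.08, 2.16], [-1.42, 1.45], [-3.14, 3.14]. Speed limits (rad/s): [2.39, 2.39, 3.01, 3.14, 3.14, 3.14].

INTERFACE

Orientations are given as a unit quaternion [x, y, z, w].
In Python, from bench import bot gives the robot as it stands.
- The arm moves only by the tool drive_tool, never from a script. Its argument "deltas" is a list of rows, each a list of 2 entries, a list of its own where there are three numbers: the shift along the tool's x, y, z in units of 2.5 cm (1.0 is 2.5 cm), then the turn, a rotation vector about the tool's x, y, z in units of 0.1 rad (1.0 is 0.1 rad). In form: [[[x, y, z], [ax, ay, az]], ...]. A call has 1 to 10 rows; each row shifts and turns the pose as measured when the row begins, along the tool's axes as they then stand; what a row does not reach is not made up. A row lasts 1/10 s, in which the tool goes at most 50 mm and 8.59 degrees, less where a joint would pass 70% of its speed; a pose out of reach is approached as far as the arm can. A call with a number of a shift or a turn outside -1 to 1 is refused whole. A call with a gripper value outside its range is refused whole. "hand" is the gripper's target within -1 to 1 (fully open at 1, half-way at 0, shut at -1), set as the call begins (left out, the last holds). The fingers move at their own pace and stop on an object; "squeeze" is the grip in N (left out, the last holds). Time passes only in rows, so rows that do not move let the fingers close. It gives the time, the measured TCP pose, the force and the opening at its end, in the units of the state.
- bot.get_obs(): the state, without advancing time (a new reading comes with each control period).
- bot.snapshot(name): name is "side" or "top"; returns the picture (420x560x3 uint8, blue, green, red); there is no depth.
- bot.calibration(name): a dict with "fx", "fy", "cx", "cy" (pixels), "distortion" ([k1, k2, p1, p2, k3] as OpenCV has them; the pictures are not rectified), "camera_from_world" (4x4, takes a point from world to camera coordinates). Camera axes: x right, y down, z forward; pixel columns grow to the right and rows downward; lengths in mm; the calibration is good to about 2 mm. A picture is of the moment at which its call begins. calibration takes no time and is no camera call.
- bot.close_job(): hands the job in, once; it reports no verdict.
Trained networks look in the newest picture that a camera, given by its name, has taken for a name from the list of things; names that differ only in an ending like _2 or _b are one class to them, and where a whole thing is asked for, a point or a joint stands for the part that bears it (a point fixed in the world has none). Each returns a list of dicts, best first, with "p" (0 to 1); they miss things now and then, are a little off and sometimes report something else, mostly with a low value. They report only what shows in the picture. A call takes as long as a camera call.
- bot.recognise(camera, thing): "box" ([centre column, centre row, width, height] in pixels, round what is visible of it).
- bot.trace(camera, thing): "mask" (420x560 bool, what is visible of it) and "box" ([centre column, centre row, width, height] in pixels, round what is visible of it).
The state is a dict: "time": time; "joint_pos": joint angles; "joint_velocities": joint speeds; "effort": joint torques, N m; "tool_pos": TCP position; "tcp_rot": TCP orientation; "force": force on the tool from outside, world axes, zero at the start; "moment": the same for the moment, N m; "gripper_width": opening from 0.0 (shut) to 1.0 (fully open).
Only numpy, scipy, OpenCV 4.12 (cv2) and the standard library are available. Lean on these libraries where they do the work, as an engineer would, in place of code of your own. Each camera call takes 0.05 s, during which the arm holds its last target.

TASK

Pull the red dust cap off its air plug and set it down, open end down, in the lined tray; only then turn the purge dial (black, with a grey grip bar) clockwise past its first two notches to the third (red mark) to blow the jets clean. The dial springs back when let go, so finish while still holding it at the third notch. Leave the blue and yellow caps on their plugs and everything else where it is.

Things in the scene. Friction and masses are not known exactly. Their poses are not given: they have to be found in the camera images.
- station: Air gauging station, fixed: aluminium block 80 (x) x 340 (y) mm, top 45 mm high, on a foot 100 x 360 mm. Origin under its centre, z up, front faces -x. Three capped air plugs on top at x = 0, y = 125, 50, -25 mm (colours in any order); purge dial axis at x = 0, y = -120 mm; filter-regulator with gauge at y = 205 mm, 93 mm high
- plug_red: The air plug with the red ring, fixed upright on the station. Origin: centre of its foot, 45 mm above the table. Shoulder (where the cap's mouth rests) 25 mm above the origin, above it a bare steel nose 17 mm in diameter up to 62 mm above the origin, with two small spring balls that hold the cap
- cap_red: Red plastic dust cap, 28 mm in diameter, 46 mm tall, closed on top, open below, 30 g. Origin: centre of its open underside, z up along it. Starts on the red plug, snapped over its spring balls: comes off straight up against about 8 N, free of the balls after 11 mm, clear of the nose after 37 mm. Grasp across its diameter, 30 mm above the origin
- cap_blue: Blue cap, same size, on the blue plug; stays on
- cap_yellow: Yellow cap, same size, on the yellow plug; stays on
- tray: Low grey tray lined in green, fixed, 100 (x) x 170 (y) x 16 mm high, walls 4 mm, inner floor 4 mm above the table. Origin under its centre. The setting ring lies in its +y half; its -y half (centre at y = -38 mm) is free
- setting_ring: Steel setting ring, 54 mm in diameter, 20 mm high, hole 25 mm, loose in the tray; origin under its centre
- dial_turn (a joint): Angle of the purge dial, rad: 0 at rest, grows clockwise seen from above. Notches at 0.40, 0.80 and 1.20 (the third, full purge), end stop at 1.26. A spring turns it back to 0 from anywhere when let go. Turning takes up to about 0.25 N m over the notches, holding at the third about 0.19 N m
- purge_dial: Hand part of the purge dial, turns with it: black disc 56 mm in diameter, 12 mm high, with an upright grey grip bar 13 mm thick and 72 mm long (28 mm behind the axis to 44 mm ahead), 12 to 38 mm above the origin, black line at the pointer end. Origin on the vertical axis, 55 mm above the table (bar's top 93 mm); x along the bar to the pointer end, z up
- micrometer: Micrometer lying on the table, about 150 x 65 mm; bystander
- v_block: Steel V-block, 60 x 45 x 42 mm; bystander
- calculator: Pocket calculator, 130 x 75 x 12 mm; bystander
- bush0: Brass bush, 32 mm in diameter, 35 mm tall, standing; bystander
- bush1: Brass bush, 32 mm in diameter, 35 mm tall, standing; bystander

How it is judged:
By the outcome, as a careful person would: the job done as asked, in the order asked, and still so for the second after the job is handed in, while the arm keeps its last pose, push and grip.
It also fails if it takes over 51 s, if anything falls off the work surface, if the arm or the gripper's body presses on something with over 40 N, if the wrist force passes 120 N, or if a joint passes its speed limit or range.

## Working session

There is one attempt and no reset: what is moved stays moved. The work goes in short steps, Python scripts to look and compute and a tool call to move; the robot and the scene stay as the last step left them, time stands still between calls to the robot, and variables do not carry over. Pictures are saved under pics/ and viewed, and the job is handed in when it is done.

Besides the shell and the picture viewer there is one more tool, called in YAML: its name, and indented under it one key for each argument. drive_tool: Moves the arm, as the interface text tells. Its arguments: {"type":"object","properties":{"deltas":{"type":"array","items":{"type":"array"}},"hand":{"type":"number"},"squeeze":{"type":"number"}},"required":["deltas"]}

```bash
mkdir -p pics; ls; python3 - <<'E'
from bench import bot
import cv2
for n in ("side","top"):
    im=bot.snapshot(n); cv2.imwrite(f"pics/{n}0.png",im)
    c=bot.calibration(n); print(n,c)
    for t in ("plug_red","cap_red","cap_blue","cap_yellow","tray","setting_ring","purge_dial","station"):
        print(t,[( [round(float(x)) for x in d["box"]],round(float(d["p"]),2)) for d in bot.recognise(n,t)][:3])
print(bot.get_obs())
E
```

```text
pics
side {'fx': 419.7290246107733, 'fy': 419.7290246107733, 'cx': 280.48843280806085, 'cy': 215.19200339858028, 'distortion': array([0.03940567, 0.        , 0.        , 0.        , 0.        ]), 'camera_from_world': array([[-9.12856959e-01, -4.07867742e-01, -1.83324002e-02,
         5.27108785e+02],
       [-2.46409804e-01,  5.86184594e-01, -7.71796495e-01,
         2.12481499e+02],
       [ 3.25537064e-01, -7.00022519e-01, -6.35605297e-01,
         8.60629067e+02],
       [ 0.00000000e+00,  0.00000000e+00,  0.00000000e+00,
         1.00000000e+00]])}
plug_red [([301, 201, 12, 9], 0.58)]
cap_red [([301, 187, 13, 18], 0.57)]
cap_blue [([268, 222, 12, 23], 0.72)]
cap_yellow [([285, 206, 14, 19], 0.47), ([322, 178, 24, 18], 0.47)]
tray [([252, 373, 84, 92], 0.77)]
setting_ring [([249, 397, 34, 35], 0.64), ([173, 316, 21, 26], 0.63)]
purge_dial [([320, 179, 23, 20], 0.9)]
station [([291, 223, 99, 111], 0.89)]
top {'fx': 498.980937378887, 'fy': 498.980937378887, 'cx': 278.88795034705305, 'cy': 213.0875890561215, 'distortion': array([-0.01292816,  0.        ,  0.        ,  0.        ,  0.
[... 712 characters left out ...]
8, 209, 27, 26], 0.46)]
{'time': 0.9, 'joint_pos': array([-1.23598177e+00,  3.13477900e-01, -4.71211084e-02,  1.21022628e+00,
        1.52493957e-05,  1.57078259e+00]), 'joint_velocities': array([-0.00090249,  0.00141124,  0.00025423, -0.00083862,  0.00189026,
       -0.00100293]), 'effort': array([ 1.56709852e-03, -5.39447415e+01,  3.40051317e+01,  1.38404801e-03,
        1.15884995e-04, -4.15931652e-06]), 'tool_pos': array([ 197.15233191, -566.65565199,  231.30348301]), 'tcp_rot': array([-0.11782386,  0.69723168, -0.69720969,  0.11783108]), 'force': array([ 0.63172876, -0.51547915, -0.18415512]), 'moment': array([ 0.02138119,  0.0398494 , -0.04353564]), 'gripper_width': 0.9967314666857517}
```

```bash
python3 - <<'E'
import cv2
a=cv2.imread("pics/side0.png");b=cv2.imread("pics/top0.png")
cv2.imwrite("pics/side0z.png",cv2.resize(a[130:420,160:400],None,fx=2.06*1,fy=2.06,interpolation=cv2.INTER_CUBIC))
cv2.imwrite("pics/top0z.png",cv2.resize(b[130:330,80:460],None,fx=2.1,fy=2.1,interpolation=cv2.INTER_CUBIC))
E
```

```text
(no output)
```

View pics/side0z.png

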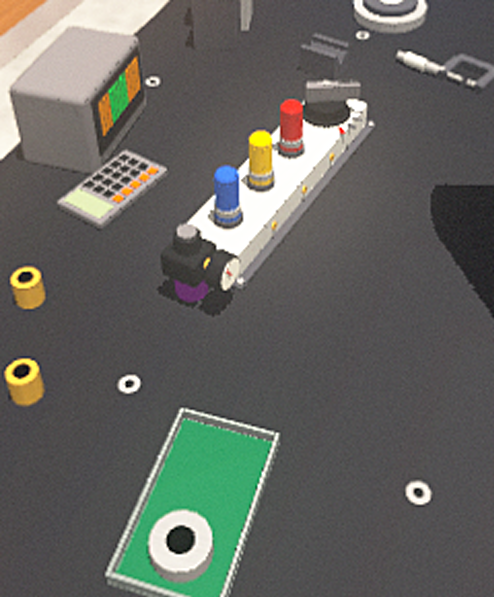

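View pics/top0z.png

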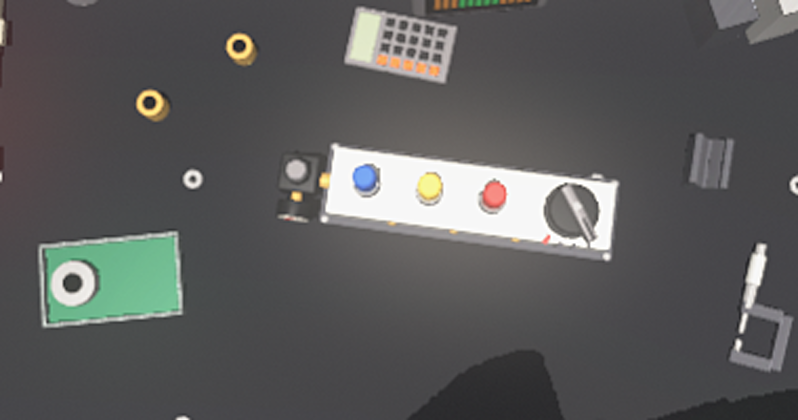

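View pics/top0.png

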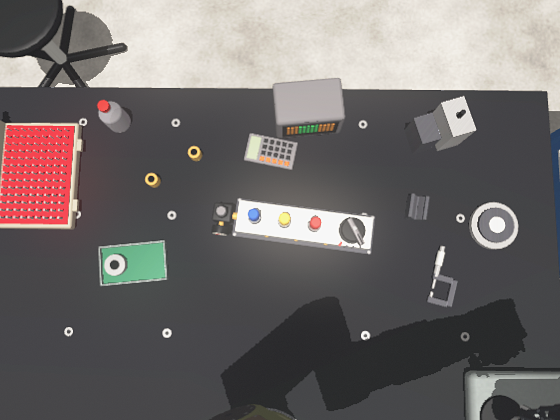

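Top view (zoomed): blue, yellow and red caps at about (365,180), (429,187) and (494,195), with the dial at (572,210) and its pointer end at (592,240). The red mark is at (546,240), the tray at (112,280), and the tray's right half (the -y half) is free. Next I'll measure by fitting models to both views.

```bash
cat > h.py <<'E'
import cv2, numpy as np
from bench import bot
def cal(n):
    c=bot.calibration(n); K=np.array([[c["fx"],0,c["cx"]],[0,c["fy"],c["cy"]],[0,0,1]]); T=np.array(c["camera_from_world"])
    return K,np.array(c["distortion"],float),T
C={n:cal(n) for n in("side","top")}
def proj(n,P):
    K,d,T=C[n]; return cv2.projectPoints(np.asarray(P,float).reshape(-1,3),cv2.Rodrigues(T[:3,:3])[0],T[:3,3],K,d)[0].reshape(-1,2)
def und(n,p):
    K,d,T=C[n]; return cv2.undistortPoints(np.asarray(p,float).reshape(-1,1,2),K,d).reshape(-1,2)
def tri(ps,pt):
    return (lambda X:X[:3]/X[3])(cv2.triangulatePoints(C["side"][2][:3],C["top"][2][:3],und("side",ps).T,und("top",pt).T)[:,0])
def onplane(n,p,z):
    q=und(n,p)[0]; R,t=C[n][2][:3,:3],C[n][2][:3,3]; d=R.T@np.array([q[0],q[1],1]); o=-R.T@t
    return o+d*(z-o[2])/d[2]
def cyl(x,y,z,r,h,N=40):
    a=np.linspace(0,2*np.pi,N,endpoint=False); c=np.c_[x+r*np.cos(a),y+r*np.sin(a)]
    return np.r_[np.c_[c,np.full(N,z)],np.c_[c,np.full(N,z+h)]]
def hullmom(n,P):
    m=cv2.moments(cv2.convexHull(proj(n,P).astype(np.float32)*64)); return np.array([m["m10"],m["m01"]])/m["m00"]/64
def cmask(im,col):
    h=cv2.cvtColor(im,cv2.COLOR_BGR2HSV).astype(int); H,S,V=h[...,0],h[...,1],h[...,2]
    if col=="red": m=((H<8)|(H>172))
    if col=="yellow": m=(H>20)&(H<33)
    if col=="blue": m=(H>100)&(H<125)
    if col=="green": m=(H>60)&(H<90)
    return m&(S>110)&(V>50)
def blob(im,col,near,rad=25):
    m=cmask(im,col).astype(np.uint8); k,l,s,c=cv2.connectedComponentsWithStats(m)
    best=[i for i in range(1,k) if np.hypot(*(c[i]-near))<rad]; i=max(best,key=lambda i:s[i,4]); return c[i],s[i],l==i
E
cat > m1.py <<'E'
from h import *
from scipy.optimize import least_squares
im={n:cv2.imread(f"pics/{n}0.png") for n in C}
g={"red":((301,191),(314,223)),"yellow":((286,208),(284,219)),"blue":((270,222),(254,215))}
X={}
for c,(s,t) in g.items():
    bs,bt=blob(im["side"],c,s),blob(im["top"],c,t)
    f=lambda p:np.r_[hullmom("side",cyl(*p,14,46))-bs[0],hullmom("top",cyl(*p,14,46))-bt[0]]
    r=least_squares(f,[590,-50,70]); X[c]=r.x; print(c,bs[0],bs[1][2:],bt[0],bt[1][2:],r.x.round(1),r.fun.round(2))
d=(X["blue"]-X["red"])/150; print("spacing",np.linalg.norm(X["blue"]-X["yellow"]),np.linalg.norm(X["yellow"]-X["red"]))
for n in C:
  for t in ("tray","purge_dial","station"):
    bot.snapshot(n) if t=="tray" else 0
    r=bot.trace(n,t)
    if r:
        m=np.array(r[0]["mask"],np.uint8); np.save(f"{n}_{t}.npy",m); cc=np.argwhere(m).mean(0)[::-1]
        q=cv2.minAreaRect(np.argwhere(m)[:,::-1].astype(np.float32)); print(n,t,round(float(r[0]["p"]),2),m.sum(),cc.round(1),cv2.boxPoints(q).round(1).tolist())
E
python3 m1.py
```

```text
red [300.97087379 187.76213592] [ 11  21 206] [314.98130841 222.44859813] [ 11  12 107] [559.  -47.9 100.8] [ -6.14   6.74 -29.08   3.51]
yellow [286.03381643 203.82608696] [ 11  21 207] [284.34090909 219.04545455] [11 12 44] [580.7 -50.   70. ] [ 0.88 -1.71  2.45 -0.57]
blue [269.66521739 220.7       ] [ 12  22 230] [253.         214.04166667] [11 12 96] [598.9 -45.8  55.7] [  9.86 -14.79  32.09  -2.23]
spacing 23.55410248123724 37.701232736627446
side tray 0.89 4133 [255.9 373.3] [[209.5, 413.5], [240.10000610351562, 321.70001220703125], [297.1000061035156, 340.70001220703125], [266.5, 432.5]]
side purge_dial 0.65 420 [319.3 177.4] [[307.0, 169.0], [334.0, 169.0], [334.0, 187.0], [307.0, 187.0]]
side station 0.96 3950 [290.4 226.6] [[228.89999389648438, 256.79998779296875], [321.8999938964844, 159.39999389648438], [353.79998779296875, 189.89999389648438], [260.79998779296875, 287.29998779296875]]
top tray 0.69 2352 [135.5 262.9] [[97.0999984741211, 244.39999389648438], [164.6999969482422, 239.39999389648438], [167.8000030517578, 280.8999938964844], [100.19999694824219, 285.8999938964844]]
top purge_dial 0.76 423 [353.1 231.1] [[342.0, 219.0], [363.0, 219.0], [363.0, 244.0], [342.0, 244.0]]
top station 0.6 5720 [295.9 225.7] [[209.1999969482422, 233.8000030517578], [214.6999969482422, 193.5], [376.0, 215.5], [370.5, 255.8000030517578]]
```

```bash
sed -i 's/S>110/S>70/' h.py; sed -i 's/\[590,-50,70\])/[590,-50,70],diff_step=1e-3,x_scale=[10,10,10])/' m1.py; sed -i 's/m=cv2.moments(cv2.convexHull(proj(n,P).astype(np.float32)\*64)); return np.array(\[m\["m10"\],m\["m01"\]\])\/m\["m00"\]\/64/q=proj(n,P);o=q.mean(0); m=cv2.moments(cv2.convexHull(((q-o)*64).astype(np.float32))); return o+np.array([m["m10"],m["m01"]])\/m["m00"]\/64/' h.py
python3 m1.py | head -4
```

```text
red [300.99539171 187.99539171] [ 11  21 217] [314.95614035 222.48245614] [ 11  12 114] [ 571.4 -117.8   70. ] [-0.15 -0.02  0.04  0.14]
yellow [286.08530806 203.92890995] [ 11  21 211] [284.03669725 218.08256881] [ 11  13 109] [581.  -43.6  69. ] [-0.32 -0.05  0.1   0.3 ]
blue [269.58823529 220.69327731] [ 13  22 238] [253.22321429 214.45535714] [ 11  12 112] [589.5  30.8  70.7] [-0.04 -0.01  0.01  0.04]
spacing 74.9279555846546 74.76324159968976
```

Cap spacing (75.0 and 74.8 mm) and cap mouth height (70 mm) match the text. Dial and tray next.

```bash
cat > m2.py <<'E'
from h import *
from scipy.optimize import least_squares
yaw=np.arctan2(-(589.5-571.4),30.8+117.8); print("yaw",yaw)
R=lambda a:np.array([[np.cos(a),-np.sin(a)],[np.sin(a),np.cos(a)]])
mid=np.mean([[571.4,-117.8],[581,-43.6],[589.5,30.8]],0); st=mid-R(yaw)@[0,50]; D=st+R(yaw)@[0,-120]; print("station",st,"dial",D)
def bar(a,D=D):
    P=[]
    for x in(-28,44):
        for y in(-6.5,6.5): P.append(np.r_[D+R(a)@[x,y]])
    P=np.array(P); return np.r_[np.c_[P,np.full(4,67)],np.c_[P,np.full(4,93)]]
out=[]
for n,o in(("top",(353,232)),("side",(322,178))):
    im=cv2.imread(f"pics/{n}0.png"); S=16; x0,y0=o[0]-24,o[1]-20
    z=cv2.resize(im[y0:y0+40,x0:x0+48],None,fx=S,fy=S,interpolation=cv2.INTER_CUBIC)
    q=lambda P:(((proj(n,P)-[x0,y0])+.5)*S).astype(np.int32)
    for a,c in((np.pi+yaw+.6,(0,255,0)),(np.pi+yaw-.6,(0,0,255))):
        cv2.polylines(z,[cv2.convexHull(q(bar(a)))],True,c if n=="top" and c[1] else c,1)
    cv2.polylines(z,[cv2.convexHull(q(cyl(*D,55,28,12)))],True,(255,255,0),1)
    cv2.imwrite(f"pics/dial_{n}.png",z[:600])
# tray: fit pose to four-corner in both views
def tr(p,hx,hy,z):
    return np.c_[np.array(p[:2])+np.array([[-hx,-hy],[-hx,hy],[hx,hy],[hx,-hy]])@R(p[2]).T,np.full(4,z)]
ms={n:np.load(f"{n}_tray.npy") for n in C}
print("tray approx top",onplane("top",(135,263),4))
def iou(p,show=False):
    v=0
    for n in C:
        P=np.r_[tr(p,50,85,0),tr(p,50,85,16)]; k=np.zeros((1680,2240),np.uint8)
        cv2.fillConvexPoly(k,((cv2.convexHull(proj(n,P).astype(np.float32)).reshape(-1,2)+.5)*4*16).astype(np.int32),1,shift=4)
        m=cv2.resize(ms[n].astype(np.uint8),(2240,1680),interpolation=cv2.INTER_NEAREST)
        v+=(k&m).sum()/(k|m).sum()
    return -v
from scipy.optimize import minimize
c=onplane("top",(134,263),4)
r=minimize(iou,[c[0],c[1],0.07],method="Nelder-Mead",options=dict(initial_simplex=[[c[0]+a,c[1]+b,0.05+g] for a,b,g in((0,0,0),(8,0,0),(0,8,0),(0,0,.1))],xatol=.1,maxiter=120))
print("tray",r.x,r.fun); print("free half",r.x[:2]+R(r.x[2])@[0,-38])
for n in C:
    im=cv2.imread(f"pics/{n}0.png"); q=((proj(n,tr(r.x,50,85,16)))); x0,y0=(q.min(0)-10).astype(int)
    z=cv2.resize(im[y0:y0+110,x0:x0+110],None,fx=5,fy=5,interpolation=cv2.INTER_CUBIC)
    for hx,hy,zz in((50,85,16),(46,81,4)): cv2.polylines(z,[((proj(n,tr(r.x,hx,hy,zz))-[x0,y0]+.5)*5).astype(np.int32)],True,(0,0,255),1)
    cv2.imwrite(f"pics/tray_{n}.png",z)
E
python3 m2.py
```

```text
yaw -0.12120644251838819
station [574.58783901 -93.16650771] dial [ 560.07865264 -212.2861262 ]
tray approx top [473.48059557 337.91047058   4.        ]
tray [4.73642043e+02 3.42375438e+02 1.08200439e-01] -1.6059896648385177
free half [477.74564195 304.59766032]
```

View pics/dial_top.png

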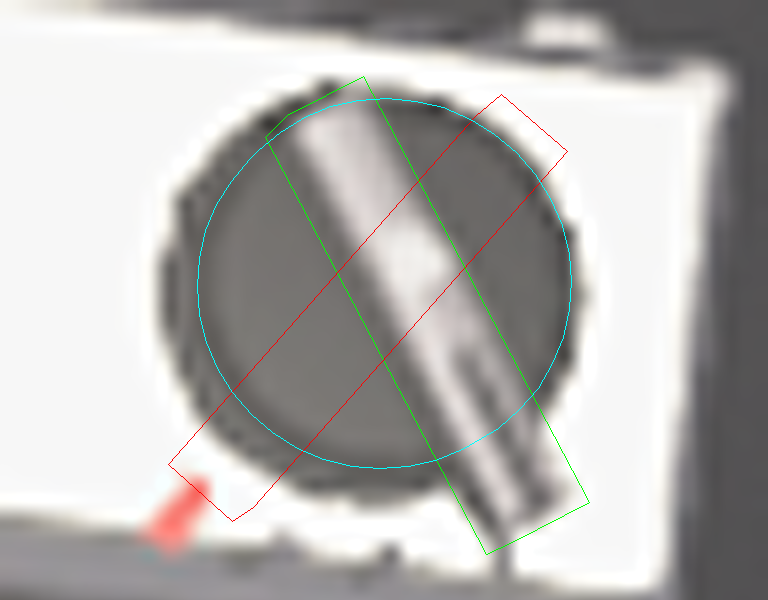

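View pics/dial_side.png

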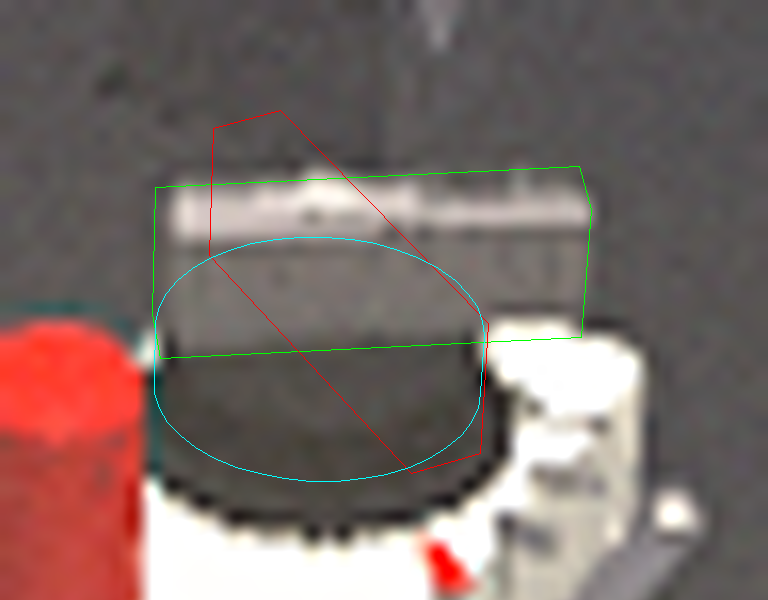

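View pics/tray_top.png

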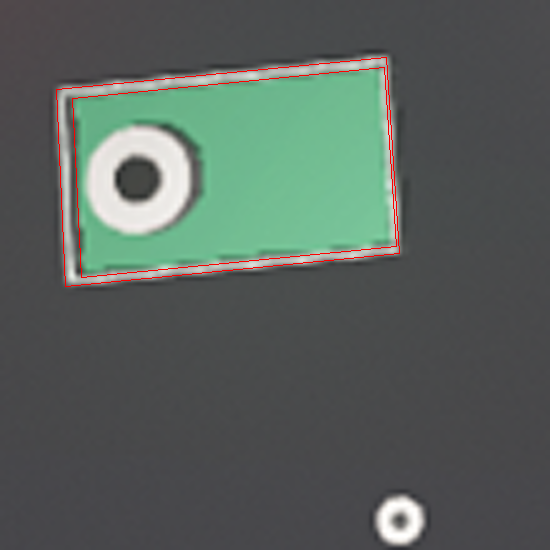

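View pics/tray_side.png

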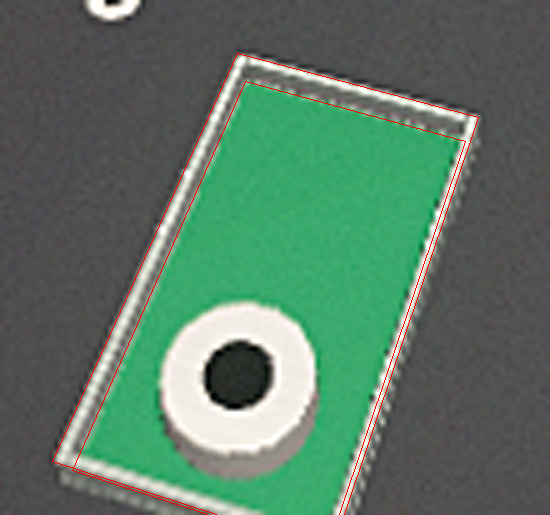

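```bash
cat > plan.py <<'E'
from h import *
import sys
from scipy.spatial.transform import Rotation as Ro
def plan(xyz,ang):
    "ang: world angle of jaw axis (tool z), tool y down"
    o=bot.get_obs(); A=Ro.from_quat(o["tcp_rot"]).as_matrix()
    z=np.array([np.cos(ang),np.sin(ang),0]); 
    if z@A[:,2]<0: z=-z
    y=np.array([0,0,-1.]); B=np.c_[np.cross(y,z),y,z]
    rv=Ro.from_matrix(A.T@B).as_rotvec(); d=np.asarray(xyz)-o["tool_pos"]
    print("t",round(o["time"],2),"pos",o["tool_pos"].round(1),"jaw ang",round(np.arctan2(A[1,2],A[0,2]),3),"q",o["joint_pos"].round(3),"F",o["force"].round(1),"M",o["moment"].round(2),"w",round(o["gripper_width"],3))
    print("turn(0.1rad, tool):",(rv/.1).round(2),"shift AFTER turn (25mm):",(B.T@d/25).round(2)," shift in present axes:",(A.T@d/25).round(2))
E
python3 - <<'E'
from plan import *
A=Ro.from_quat(bot.get_obs()["tcp_rot"]).as_matrix(); print(A.round(3))
yaw=-0.1212; D=np.array([560.08,-212.29])
im=cv2.imread("pics/top0.png"); 
for n,nr in(("top",(340,243)),("side",(325,193))):
    im=cv2.imread(f"pics/{n}0.png"); c,s,_=blob(im,"red",nr,6); P=onplane(n,c,45); v=P[:2]-D; print("red mark",n,c,P,np.hypot(*v),"ang",np.arctan2(v[1],v[0])%6.283,"rest",np.arctan2(v[1],v[0])%6.283+1.2)
plan([571.4,-117.8,200],yaw)
plan([571.4,-117.8,200],yaw+np.pi)
E
```

```text
[[-0.944 -0.     0.329]
 [-0.329  0.    -0.944]
 [ 0.    -1.    -0.   ]]
red mark top [339.77777778 243.66666667] [ 525.44874726 -182.62816726   45.        ] 45.59767524733539 ang 2.4333343429957286 rest 3.6333343429957283
red mark side [325.42857143 193.14285714] [ 525.86733925 -183.5407602    45.        ] 44.68808503545056 ang 2.4427511221750393 rest 3.6427511221750395
t 1.7 pos [ 197.2 -566.7  231.3] jaw ang -1.236 q [-1.236  0.314 -0.047  1.21  -0.     1.571] F [ 0.4 -0.   0.2] M [-0.03 -0.   -0.01] w 1.0
turn(0.1rad, tool): [  0.   -11.15  -0.  ] shift AFTER turn (25mm): [-19.63   1.25  12.69]  shift in present axes: [-20.04   1.25 -12.04]
t 1.7 pos [ 197.2 -566.7  231.3] jaw ang -1.236 q [-1.236  0.314 -0.047  1.21  -0.     1.571] F [ 0.4 -0.   0.2] M [-0.03 -0.   -0.01] w 1.0
turn(0.1rad, tool): [  0.   -11.15  -0.  ] shift AFTER turn (25mm): [-19.63   1.25  12.69]  shift in present axes: [-20.04   1.25 -12.04]
```

Red-mark check: the mark sits at 2.44 rad in both views, so the bar rests at about 3.62 and the third notch is at about 2.42. That agrees with the bar as seen. Now the approach.

drive_tool:
  deltas:
    - [[0,0,0],[0,-1,0]]
    - [[0,0,0],[0,-1,0]]
    - [[0,0,0],[0,-1,0]]
    - [[0,0,0],[0,-1,0]]
    - [[0,0,0],[0,-1,0]]
    - [[0,0,0],[0,-1,0]]
    - [[0,0,0],[0,-1,0]]
    - [[0,0,0],[0,-1,0]]
    - [[0,0,0],[0,-1,0]]
    - [[0,0,0],[0,-1,0]]
  hand: 0.6
  squeeze: 60

```text
time: 2.7
tool_pos: [208.0, -534.5, 228.5]
tcp_rot: [-0.428, 0.558, -0.536, 0.467]
force: [0.6, 24.0, 5.6]
gripper_width: 0.805
```

```bash
python3 -c "
from plan import *
plan([571.4,-117.8,160],-.1212)"
```

```text
t 2.7 pos [ 208.  -534.5  228.5] jaw ang -0.2 q [-1.224  0.307 -0.064  1.249  0.042  0.545] F [ 0.6 24.   5.6] M [ 3.09  0.12 -1.27] w 0.805
turn(0.1rad, tool): [-0.13 -0.78 -0.63] shift AFTER turn (25mm): [-18.3    2.74  12.42]  shift in present axes: [-19.     4.08  10.91]
```

```bash
python3 -c "
from plan import *
for n in C: cv2.imwrite(f'pics/{n}1.png',bot.snapshot(n))
plan([571.4,-117.8,160],-.1212)"
```

```text
t 2.8 pos [ 207.9 -534.5  227.8] jaw ang -0.201 q [-1.224  0.308 -0.065  1.247  0.042  0.547] F [ 2.9 21.9  3.8] M [ 2.91 -0.07 -1.24] w 0.8
turn(0.1rad, tool): [-0.13 -0.8  -0.64] shift AFTER turn (25mm): [-18.3    2.71  12.42]  shift in present axes: [-19.02   4.05  10.88]
```

View pics/top1.png

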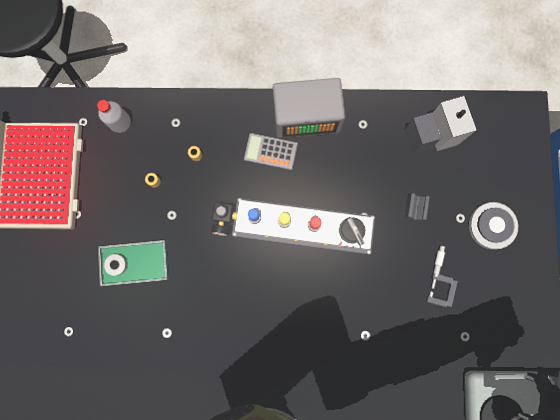

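View pics/side1.png

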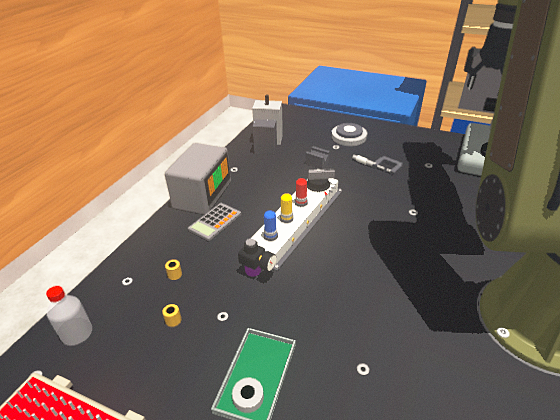

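The gripper, while turning, touched a grey container beside its start pose (top image (515,395), side image (475,145)), with a force of about 22 N. I'm backing off toward +y and up.

drive_tool:
  deltas:
    - [[-0.5,-0.3,0],[0,0,0]]
    - [[-0.8,-0.5,0],[0,0,0]]
    - [[-1,-0.5,0],[0,0,0]]

```text
time: 3.1
tool_pos: [218.1, -477.5, 262.6]
tcp_rot: [-0.426, 0.561, -0.534, 0.467]
force: [0.7, 0.3, 0.6]
gripper_width: 0.799
```

```bash
python3 -c "
from plan import *
plan([571.4,-117.8,160],-.1212)"
```

```text
t 3.1 pos [ 218.1 -477.5  262.6] jaw ang -0.203 q [-1.171  0.207 -0.117  1.299  0.045  0.602] F [0.7 0.3 0.6] M [-0.05 -0.01 -0.02] w 0.799
turn(0.1rad, tool): [-0.1  -0.81 -0.68] shift AFTER turn (25mm): [-15.99   4.1   12.29]  shift in present axes: [-16.62   5.34  10.91]
```

drive_tool:
  deltas:
    - [[0,0,0],[-0.1,-0.8,-0.7]]
    - [[-0.95,0.1,0.73],[0,0,0]]
    - [[-0.95,0.1,0.73],[0,0,0]]
    - [[-0.95,0.1,0.73],[0,0,0]]
    - [[-0.95,0.1,0.73],[0,0,0]]
    - [[-0.95,0.1,0.73],[0,0,0]]
    - [[-0.95,0.1,0.73],[0,0,0]]
    - [[-0.95,0.1,0.73],[0,0,0]]
    - [[-0.95,0.1,0.73],[0,0,0]]
    - [[-0.95,0.1,0.73],[0,0,0]]

```text
time: 4.1
tool_pos: [414.3, -279.9, 247.7]
tcp_rot: [0.47, -0.522, 0.538, -0.466]
force: [1.0, 0.1, 0.1]
gripper_width: 0.802
```

```bash
python3 -c "
from plan import *
plan([571.4,-117.8,200],-.1212)"
```

```text
t 4.1 pos [ 414.3 -279.9  247.7] jaw ang -0.123 q [-0.587  0.101 -0.274  1.175 -0.011  1.107] F [1.  0.1 0.1] M [-0.04 -0.    0.02] w 0.802
turn(0.1rad, tool): [-0.13 -0.02  0.19] shift AFTER turn (25mm): [-7.2   1.91  5.46]  shift in present axes: [-7.25  1.84  5.42]
```

drive_tool:
  deltas:
    - [[-0.95,0.2,0.7],[-0.1,0,0.2]]
    - [[-0.95,0.2,0.7],[0,0,0]]
    - [[-0.95,0.2,0.7],[0,0,0]]
    - [[-0.95,0.2,0.7],[0,0,0]]
    - [[-0.95,0.2,0.7],[0,0,0]]
    - [[-0.95,0.2,0.7],[0,0,0]]
    - [[-0.95,0.2,0.7],[0,0,0]]
    - [[-0.3,0.2,0.4],[0,0,0]]
    - [[0,0,0],[0,0,0]]

```text
time: 5.0
tool_pos: [577.3, -113.8, 212.3]
tcp_rot: [0.467, -0.524, 0.533, -0.472]
force: [0.7, -0.6, -0.4]
gripper_width: 0.801
```

```bash
python3 -c "
from plan import *
plan([571.4,-117.8,81],-.1212)"
```

```text
t 5.0 pos [ 577.3 -113.8  212.3] jaw ang -0.118 q [-1.940e-01  2.870e-01 -1.260e-01  1.143e+00 -1.000e-03  1.494e+00] F [ 0.7 -0.6 -0.4] M [ 0.02  0.04 -0.05] w 0.801
turn(0.1rad, tool): [-0.14  0.04  0.02] shift AFTER turn (25mm): [ 0.19  5.25 -0.21]  shift in present axes: [ 0.18  5.25 -0.29]
```

drive_tool:
  deltas:
    - [[0.19,0.5,-0.25],[-0.14,0,0]]
    - [[0,0.8,0],[0,0,0]]
    - [[0,0.7,0],[0,0,0]]
    - [[0,0.5,0],[0,0,0]]
    - [[0,0,0],[0,0,0]]

```text
time: 5.5
tool_pos: [565.5, -123.4, 147.0]
tcp_rot: [0.47, -0.529, 0.53, -0.466]
force: [0.2, -0.5, 0.3]
gripper_width: 0.799
```

```bash
python3 -c "
from plan import *
plan([571.4,-117.8,81],-.1212)
for n,x0,y0 in(('top',240,170),('side',230,110)):
    im=bot.snapshot(n); cv2.imwrite(f'pics/{n}2.png',cv2.resize(im[y0:y0+120,x0:x0+140],None,fx=5,fy=5)[:600])
"
```

```text
t 5.5 pos [ 565.5 -123.4  147. ] jaw ang -0.123 q [-0.212  0.323 -0.231  1.02  -0.005  1.482] F [ 0.2 -0.5  0.3] M [ 0.02  0.04 -0.04] w 0.799
turn(0.1rad, tool): [ 0.03 -0.02  0.05] shift AFTER turn (25mm): [-0.25  2.64  0.21]  shift in present axes: [-0.27  2.64  0.22]
```

View pics/side2.png

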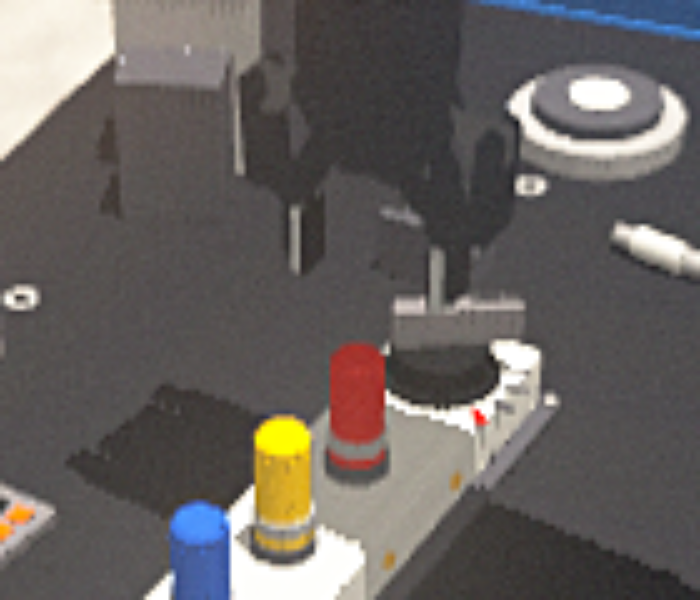

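Jaws (side picture (295,235) and (437,280)) straddle the line above the red cap (357,395). I'll correct the 6 mm xy offset with small steps, then descend.

drive_tool:
  deltas:
    - [[-0.2,0,0.2],[0,0,0]]
    - [[0,0,0],[0,0,0]]
    - [[0,0,0],[0,0,0]]

```text
time: 5.9
tool_pos: [574.5, -119.5, 151.4]
tcp_rot: [0.469, -0.528, 0.532, -0.468]
force: [0.2, 0.6, -0.2]
gripper_width: 0.8
```

```bash
python3 -c "
from plan import *
plan([571.4,-117.8,81],-.1212)"
```

```text
t 5.9 pos [ 574.5 -119.5  151.4] jaw ang -0.123 q [-0.202  0.328 -0.213  1.026 -0.005  1.492] F [ 0.2  0.6 -0.2] M [0.   0.   0.02] w 0.8
turn(0.1rad, tool): [-0.03 -0.02  0.05] shift AFTER turn (25mm): [-0.05  2.82 -0.13]  shift in present axes: [-0.07  2.81 -0.14]
```

drive_tool:
  deltas:
    - [[-0.03,0.4,-0.1],[0,0,0]]
    - [[0,0.4,0],[0,0,0]]
    - [[0,0.4,0],[0,0,0]]
    - [[0,0.4,0],[0,0,0]]
    - [[0,0.3,0],[0,0,0]]
    - [[0,0.2,0],[0,0,0]]
    - [[0,0,0],[0,0,0]]
    - [[0,0,0],[0,0,0]]

```text
time: 6.7
tool_pos: [571.4, -118.2, 93.3]
tcp_rot: [0.469, -0.528, 0.531, -0.468]
force: [-0.6, 0.2, -0.2]
gripper_width: 0.798
```

```bash
python3 -c "
from plan import *
plan([571.4,-117.8,81],-.1212)"
```

```text
t 6.7 pos [ 571.4 -118.2   93.3] jaw ang -0.122 q [-0.201  0.371 -0.295  0.903 -0.005  1.492] F [-0.6  0.2 -0.2] M [ 0.04 -0.01  0.02] w 0.798
turn(0.1rad, tool): [-0.02 -0.01  0.05] shift AFTER turn (25mm): [-0.01  0.49 -0.  ]  shift in present axes: [-0.02  0.49 -0.  ]
```

drive_tool:
  deltas:
    - [[0,0.25,0],[0,0,0]]
    - [[0,0.2,0],[0,0,0]]
    - [[0,0,0],[0,0,0]]
    - [[0,0,0],[0,0,0]]

```text
time: 7.1
tool_pos: [572.2, -118.4, 82.0]
tcp_rot: [0.469, -0.527, 0.532, -0.468]
force: [1.0, 0.8, 0.2]
gripper_width: 0.797
```

drive_tool:
  deltas:
    - [[0,0,0],[0,0,0]]
    - [[0,0,0],[0,0,0]]
    - [[0,0,0],[0,0,0]]
    - [[0,0,0],[0,0,0]]
    - [[0,0,0],[0,0,0]]
    - [[0,0,0],[0,0,0]]
    - [[0,0,0],[0,0,0]]
    - [[0,0,0],[0,0,0]]
  hand: -1
  squeeze: 60

```text
time: 7.9
tool_pos: [572.7, -118.5, 82.8]
tcp_rot: [0.469, -0.527, 0.532, -0.468]
force: [-0.1, 0.2, -0.0]
gripper_width: 0.323
```

```bash
python3 -c "
from plan import *
plan([571.4,-117.8,81],-.1212)
for n,x0,y0 in(('top',240,170),('side',230,110)):
    im=bot.snapshot(n); cv2.imwrite(f'pics/{n}3.png',cv2.resize(im[y0:y0+120,x0:x0+140],None,fx=5,fy=5)[:600])
"
```

```text
t 7.9 pos [ 572.7 -118.5   82.8] jaw ang -0.122 q [-0.201  0.38  -0.307  0.878 -0.005  1.492] F [-0.1  0.2 -0. ] M [0.01 0.06 0.05] w 0.323
turn(0.1rad, tool): [-0.05 -0.01  0.05] shift AFTER turn (25mm): [-0.02  0.07 -0.06]  shift in present axes: [-0.02  0.07 -0.06]
```

View pics/side3.png

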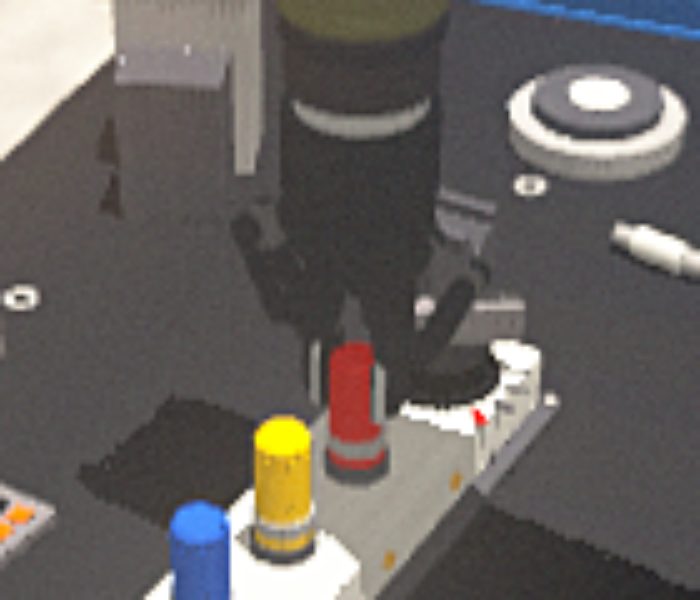

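The red cap is held at (352,395) between the pads, opening 27.5 mm. Now pulling it straight up.

drive_tool:
  deltas:
    - [[0,-0.15,0],[0,0,0]]
    - [[0,-0.2,0],[0,0,0]]
    - [[0,-0.2,0],[0,0,0]]
    - [[0,-0.3,0],[0,0,0]]
    - [[0,-0.4,0],[0,0,0]]
    - [[0,-0.4,0],[0,0,0]]
    - [[0,-0.4,0],[0,0,0]]
    - [[0,-0.4,0],[0,0,0]]
    - [[0,-0.4,0],[0,0,0]]
    - [[0,-0.4,0],[0,0,0]]

```text
time: 9.0
tool_pos: [572.3, -118.0, 171.5]
tcp_rot: [0.469, -0.527, 0.532, -0.468]
force: [0.3, -0.8, -0.1]
gripper_width: 0.326
```

```bash
python3 -c "
from plan import *
plan([477.7,304.6,180],.108)
for n,x0,y0 in(('top',240,170),('side',230,110)):
    im=bot.snapshot(n); cv2.imwrite(f'pics/{n}4.png',cv2.resize(im[y0:y0+120,x0:x0+140],None,fx=5,fy=5)[:600])
"
```

```text
t 9.0 pos [ 572.3 -118.   171.5] jaw ang -0.122 q [-0.2    0.309 -0.192  1.064 -0.005  1.493] F [ 0.3 -0.8 -0.1] M [-0.   -0.04  0.02] w 0.326
turn(0.1rad, tool): [-0.05 -2.3   0.06] shift AFTER turn (25mm): [-17.21  -0.34  -1.94]  shift in present axes: [-16.31  -0.46  -5.82]
```

View pics/side4.png

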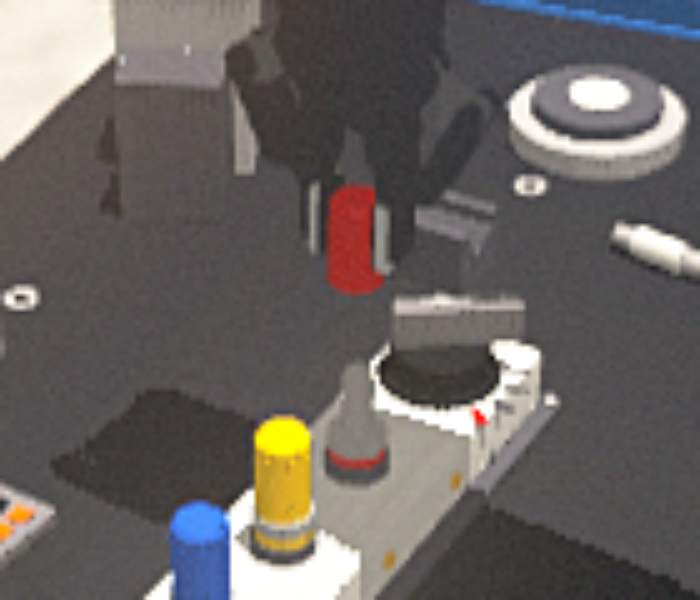

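The cap is off and hanging straight at (355,240), and the bare red-ring plug is visible at (357,430). Moving to the tray.

drive_tool:
  deltas:
    - [[0,-0.2,0],[0,-0.8,0]]
    - [[0,-0.1,0],[0,-0.8,0]]
    - [[0,0,0],[0,-0.7,0]]
    - [[-0.6,0,0],[0,0,0]]
    - [[-0.9,0,-0.1],[0,0,0]]
    - [[-0.9,0,-0.1],[0,0,0]]
    - [[-0.9,0,-0.1],[0,0,0]]
    - [[-0.9,0,-0.1],[0,0,0]]
    - [[-0.9,0,-0.1],[0,0,0]]
    - [[-0.9,0,-0.1],[0,0,0]]

```text
time: 10.1
tool_pos: [537.5, 37.0, 175.5]
tcp_rot: [0.526, -0.472, 0.475, -0.524]
force: [-0.0, 0.2, 1.1]
gripper_width: 0.323
```

```bash
python3 -c "
from plan import *
plan([477.7,304.6,150],.108)"
```

```text
t 10.1 pos [537.5  37.  175.5] jaw ang 0.102 q [ 0.072  0.228 -0.29   1.052 -0.005  1.54 ] F [-0.   0.2  1.1] M [ 0.05 -0.04  0.02] w 0.323
turn(0.1rad, tool): [-0.01 -0.06  0.05] shift AFTER turn (25mm): [-10.9    1.02  -1.22]  shift in present axes: [-10.9    0.97  -1.29]
```

drive_tool:
  deltas:
    - [[-0.95,0,-0.1],[0,0,0]]
    - [[-0.95,0,-0.1],[0,0,0]]
    - [[-0.95,0,-0.1],[0,0,0]]
    - [[-0.95,0,-0.1],[0,0,0]]
    - [[-0.95,0.1,-0.1],[0,0,0]]
    - [[-0.95,0.1,-0.1],[0,0,0]]
    - [[-0.95,0.1,-0.1],[0,0,0]]
    - [[-0.95,0.1,-0.1],[0,0,0]]
    - [[-0.95,0.1,-0.1],[0,0,0]]
    - [[-0.6,0,-0.1],[0,0,0]]

```text
time: 11.1
tool_pos: [478.9, 279.2, 158.1]
tcp_rot: [0.525, -0.478, 0.476, -0.52]
force: [0.8, -0.4, 0.7]
gripper_width: 0.323
```

drive_tool:
  deltas:
    - [[0,0,0],[0,0,0]]
    - [[0,0,0],[0,0,0]]

```text
time: 11.3
tool_pos: [476.6, 281.7, 157.2]
tcp_rot: [0.526, -0.478, 0.475, -0.52]
force: [0.9, -0.6, -0.5]
gripper_width: 0.327
```

```bash
python3 -c "
from plan import *
plan([477.7,304.6,17],.108)"
```

```text
t 11.3 pos [476.6 281.7 157.2] jaw ang 0.093 q [ 5.330e-01  2.750e-01 -2.720e-01  1.033e+00  1.000e-03  2.011e+00] F [ 0.9 -0.6 -0.5] M [-0.   -0.04 -0.02] w 0.327
turn(0.1rad, tool): [ 0.09 -0.15  0.02] shift AFTER turn (25mm): [-0.91  5.61  0.14]  shift in present axes: [-0.92  5.6   0.18]
```

drive_tool:
  deltas:
    - [[-0.5,0.5,0.1],[0.1,-0.15,0]]
    - [[-0.3,0.7,0],[0,0,0]]
    - [[0,0.7,0],[0,0,0]]
    - [[0,0.7,0],[0,0,0]]
    - [[0,0.6,0],[0,0,0]]
    - [[0,0.4,0],[0,0,0]]
    - [[0,0.2,0],[0,0,0]]
    - [[0,0,0],[0,0,0]]
    - [[0,0,0],[0,0,0]]

```text
time: 12.2
tool_pos: [477.8, 297.9, 59.8]
tcp_rot: [0.524, -0.474, 0.477, -0.524]
force: [0.2, -0.0, 0.1]
gripper_width: 0.32
```

```bash
python3 -c "
from plan import *
plan([477.7,304.6,17],.108)
for n,x0,y0 in(('top',80,200),('side',190,270)):
    im=bot.snapshot(n); cv2.imwrite(f'pics/{n}5.png',cv2.resize(im[y0:y0+150,x0:x0+150],None,fx=4,fy=4)[:600])
"
```

```text
t 12.2 pos [477.8 297.9  59.8] jaw ang 0.097 q [ 0.56   0.371 -0.382  0.817 -0.004  2.034] F [ 0.2 -0.   0.1] M [ 0.02  0.02 -0.03] w 0.32
turn(0.1rad, tool): [-0.03 -0.11  0.03] shift AFTER turn (25mm): [-0.27  1.71  0.03]  shift in present axes: [-0.27  1.71  0.02]
```

View pics/side5.png

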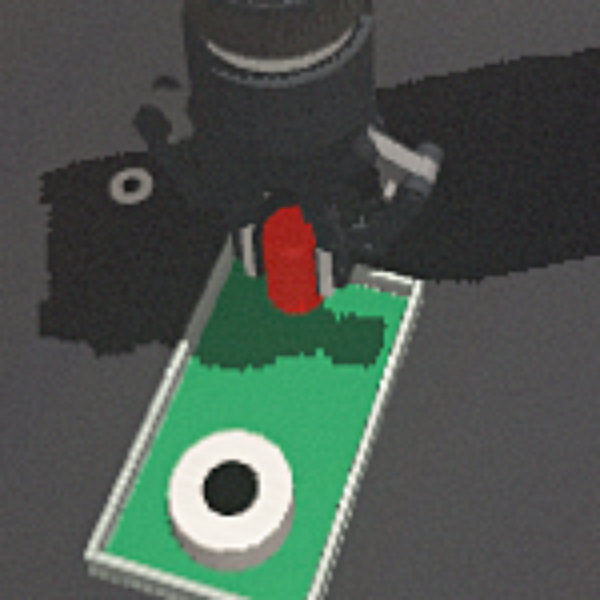

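View pics/top5.png

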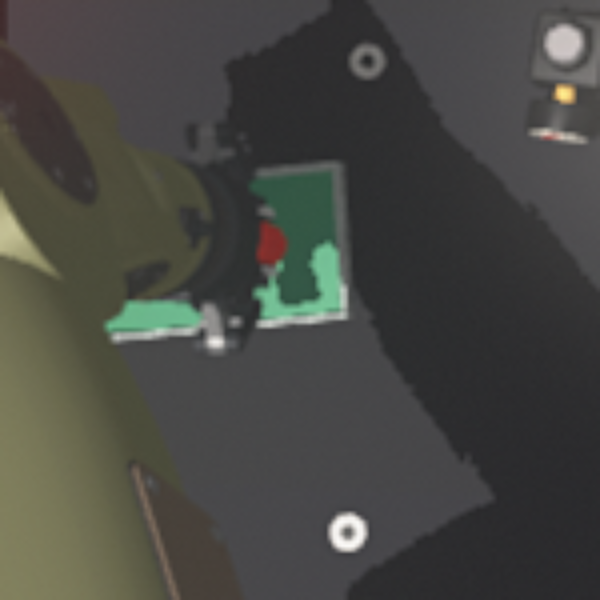

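The cap hangs over the free -y half of the tray (side picture (290,260)), clear of the ring and the walls. Lowering it.

drive_tool:
  deltas:
    - [[-0.1,0.4,0],[0,0,0]]
    - [[0,0.4,0],[0,0,0]]
    - [[0,0.3,0],[0,0,0]]
    - [[0,0.2,0],[0,0,0]]
    - [[0,0,0],[0,0,0]]
    - [[0,0,0],[0,0,0]]

```text
time: 12.9
tool_pos: [478.3, 301.3, 25.3]
tcp_rot: [-0.523, 0.473, -0.477, 0.524]
force: [0.5, -0.1, -0.4]
gripper_width: 0.326
```

```bash
python3 -c "
from plan import *
plan([477.7,300,17],.108)"
```

```text
t 12.9 pos [478.3 301.3  25.3] jaw ang 0.098 q [ 0.565  0.412 -0.412  0.743 -0.004  2.038] F [ 0.5 -0.1 -0.4] M [0.01 0.02 0.01] w 0.326
turn(0.1rad, tool): [-0.04 -0.1   0.02] shift AFTER turn (25mm): [ 0.05  0.33 -0.03]  shift in present axes: [ 0.05  0.33 -0.03]
```

drive_tool:
  deltas:
    - [[0,0.15,0],[0,0,0]]
    - [[0,0.13,0],[0,0,0]]
    - [[0,0.06,0],[0,0,0]]
    - [[0,0.04,0],[0,0,0]]
    - [[0,0,0],[0,0,0]]

```text
time: 13.4
tool_pos: [479.1, 301.8, 17.1]
tcp_rot: [-0.523, 0.473, -0.477, 0.525]
force: [0.1, 0.6, -0.1]
gripper_width: 0.326
```

```bash
python3 -c "
from plan import *
plan([477.7,300,17],.108)"
```

```text
t 13.4 pos [479.1 301.8  17.1] jaw ang 0.098 q [ 0.564  0.422 -0.42   0.724 -0.004  2.038] F [ 0.1  0.6 -0.1] M [-0.01 -0.01  0.03] w 0.326
turn(0.1rad, tool): [-0.06 -0.1   0.01] shift AFTER turn (25mm): [ 0.07  0.   -0.06]  shift in present axes: [ 0.07  0.   -0.06]
```

Close to contact; nudging down until there is a force.

drive_tool:
  deltas:
    - [[0,0.04,0],[0,0,0]]
    - [[0,0.04,0],[0,0,0]]

```text
time: 13.6
tool_pos: [479.4, 302.1, 16.6]
tcp_rot: [-0.522, 0.473, -0.477, 0.526]
force: [-4.1, -4.2, 15.7]
gripper_width: 0.321
```

```bash
python3 -c "
from plan import *
plan([477.7,300,17],.108)"
```

```text
t 13.6 pos [479.4 302.1  16.6] jaw ang 0.098 q [ 0.564  0.423 -0.42   0.722 -0.004  2.038] F [-4.1 -4.2 15.7] M [-0.72  1.18  0.02] w 0.321
turn(0.1rad, tool): [-0.07 -0.1   0.01] shift AFTER turn (25mm): [ 0.08 -0.01 -0.08]  shift in present axes: [ 0.08 -0.02 -0.07]
```

Contact at 16.6 mm puts the cap mouth at about 4 mm, the tray floor. Releasing part-way.

drive_tool:
  deltas:
    - [[0,0,0],[0,0,0]]
    - [[0,0,0],[0,0,0]]
    - [[0,0,0],[0,0,0]]
    - [[0,0,0],[0,0,0]]
    - [[0,0,0],[0,0,0]]
  hand: 0.1

```text
time: 14.1
tool_pos: [479.6, 302.2, 16.4]
tcp_rot: [-0.522, 0.473, -0.477, 0.526]
force: [0.0, -0.9, -0.4]
gripper_width: 0.544
```

drive_tool:
  deltas:
    - [[0,-0.2,0],[0,0,0]]
    - [[0,-0.4,0],[0,0,0]]
    - [[0,-0.6,0],[0,0,0]]
    - [[0,-0.8,0],[0,0,0]]
    - [[0,-0.8,0],[0,0,0]]
    - [[0,-0.8,0],[0,0,0]]
    - [[0,-0.6,0],[0,0,0]]
    - [[0,0,0],[0,0,0]]

```text
time: 14.9
tool_pos: [478.9, 302.2, 129.8]
tcp_rot: [-0.522, 0.473, -0.477, 0.526]
force: [-0.1, 0.8, 0.1]
gripper_width: 0.549
```

```bash
python3 -c "
from plan import *
plan([560.1,-212.3,170],3.62-np.pi/2)
for n,x0,y0 in(('top',80,200),('side',190,270)):
    im=bot.snapshot(n); cv2.imwrite(f'pics/{n}6.png',cv2.resize(im[y0:y0+150,x0:x0+150],None,fx=4,fy=4)[:600])
"
```

```text
t 14.9 pos [478.9 302.2 129.8] jaw ang 0.098 q [ 0.565  0.305 -0.298  0.96  -0.004  2.038] F [-0.1  0.8  0.1] M [ 0.04 -0.01 -0.02] w 0.549
turn(0.1rad, tool): [-0.07 11.9  -0.05] shift AFTER turn (25mm): [ 6.59 -1.61 19.77]  shift in present axes: [20.8  -1.6   1.24]
```

View pics/side6.png

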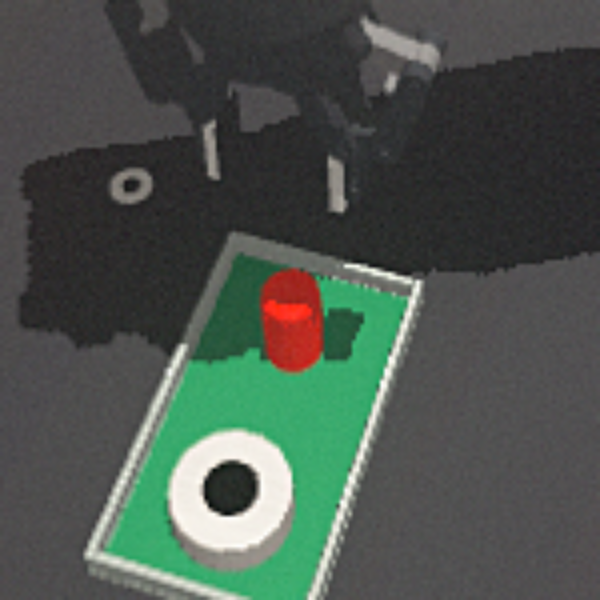

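The cap stands upright on the green lining at (292,320), closed end up, and the ring has not moved. Now to the dial.

drive_tool:
  deltas:
    - [[0.4,-0.7,0],[0,0,0]]
    - [[0.9,-0.7,0.06],[0,0,0]]
    - [[0.95,-0.2,0.06],[0,0,0]]
    - [[0.95,0,0.06],[0,0,0]]
    - [[0.95,0,0.06],[0,0,0]]
    - [[0.95,0,0.06],[0,0,0]]
    - [[0.95,0,0.06],[0,0,0]]
    - [[0.95,0,0.06],[0,0,0]]
    - [[0.95,0,0.06],[0,0,0]]
    - [[0.95,0,0.06],[0,0,0]]

```text
time: 16.0
tool_pos: [506.5, 73.7, 157.8]
tcp_rot: [0.53, -0.475, 0.472, -0.521]
force: [0.9, 0.1, 0.0]
gripper_width: 0.552
```

drive_tool:
  deltas:
    - [[0.95,0,0.06],[0,0,0]]
    - [[0.95,0,0.06],[0,0,0]]
    - [[0.95,0,0.06],[0,0,0]]
    - [[0.95,0,0.06],[0,0,0]]
    - [[0.95,0,0.06],[0,0,0]]
    - [[0.95,0,0.06],[0,0,0]]
    - [[0.95,0,0.06],[0,0,0]]
    - [[0.95,0,0.06],[0,0,0]]
    - [[0.95,0,0.06],[0,0,0]]
    - [[0.9,0,0.06],[0,0,0]]

```text
time: 17.0
tool_pos: [537.7, -169.2, 145.2]
tcp_rot: [0.534, -0.481, 0.466, -0.516]
force: [0.2, -0.4, 0.1]
gripper_width: 0.549
```

drive_tool:
  deltas:
    - [[0,0,0],[0,-0.7,0]]
    - [[0,0,0],[0,-1,0]]
    - [[0,0,0],[0,-1,0]]
    - [[0,0,0],[0,-1,0]]
    - [[0,0,0],[0,-1,0]]
    - [[0,0,0],[0,-1,0]]
    - [[0,0,0],[0,-1,0]]
    - [[0,0,0],[0,-1,0]]
    - [[0,0,0],[0,-1,0]]
    - [[0,0,0],[0,-1,0]]

```text
time: 18.0
tool_pos: [528.9, -170.8, 130.6]
tcp_rot: [0.692, -0.181, 0.144, -0.684]
force: [-0.5, 0.3, -0.1]
gripper_width: 0.549
```

```bash
sed -i 's/if z@A/if 0 and z@A/' plan.py; python3 -c "
from plan import *
plan([560.1,-212.3,150],3.62-np.pi/2)"
```

```text
t 18.0 pos [ 528.9 -170.8  130.6] jaw ang 1.107 q [-0.304  0.335 -0.255  1.033 -0.014  0.16 ] F [-0.5  0.3 -0.1] M [-0.01 -0.09 -0.01] w 0.549
turn(0.1rad, tool): [-0.03 -9.42 -0.56] shift AFTER turn (25mm): [ 0.34 -0.78 -2.05]  shift in present axes: [ 1.82 -0.85 -0.94]
```

drive_tool:
  deltas:
    - [[0,-0.3,0],[0,-1,-0.2]]
    - [[0,-0.2,0],[0,-1,-0.2]]
    - [[0,-0.2,0],[0,-1,-0.1]]
    - [[0,-0.1,0],[0,-1,0]]
    - [[0,0,0],[0,-1,0]]
    - [[0,0,0],[0,-1,0]]
    - [[0,0,0],[0,-1,0]]
    - [[0,0,0],[0,-1,0]]
    - [[0,0,0],[0,-0.7,0]]
    - [[0,0,0],[0,0,0]]

```text
time: 19.0
tool_pos: [520.4, -167.8, 137.3]
tcp_rot: [0.69, 0.146, -0.166, -0.689]
force: [0.3, 0.5, 0.5]
gripper_width: 0.554
```

```bash
python3 -c "
from plan import *
plan([560.1,-212.3,120],3.62-np.pi/2)"
```

```text
t 19.0 pos [ 520.4 -167.8  137.3] jaw ang 2.016 q [-0.303  0.29  -0.3    1.004 -0.015 -0.748] F [0.3 0.5 0.5] M [ 0.02 -0.01  0.01] w 0.554
turn(0.1rad, tool): [-0.05 -0.33 -0.28] shift AFTER turn (25mm): [ 0.59  0.69 -2.31]  shift in present axes: [ 0.68  0.66 -2.29]
```

drive_tool:
  deltas:
    - [[0.2,0,-0.6],[0,-0.3,-0.3]]
    - [[0.2,0,-0.8],[0,0,0]]
    - [[0.2,0,-0.6],[0,0,0]]
    - [[0,0,-0.2],[0,0,0]]
    - [[0,0,0],[0,0,0]]
    - [[0,0,0],[0,0,0]]

```text
time: 19.6
tool_pos: [555.6, -209.5, 131.6]
tcp_rot: [-0.684, -0.162, 0.166, 0.692]
force: [-0.1, -0.3, 0.3]
gripper_width: 0.551
```

```bash
python3 -c "
from plan import *
plan([560.1,-212.3,70],3.62-np.pi/2)
for n,x0,y0 in(('top',290,170),('side',250,100)):
    im=bot.snapshot(n); cv2.imwrite(f'pics/{n}7.png',cv2.resize(im[y0:y0+120,x0:x0+140],None,fx=5,fy=5)[:600])
"
```

```text
t 19.6 pos [ 555.6 -209.5  131.6] jaw ang 2.039 q [-0.364  0.367 -0.205  1.009  0.006 -0.832] F [-0.1 -0.3  0.3] M [ 0.01  0.   -0.03] w 0.551
turn(0.1rad, tool): [-0.12 -0.1  -0.02] shift AFTER turn (25mm): [ 0.11  2.46 -0.18]  shift in present axes: [ 0.12  2.46 -0.21]
```

View pics/side7.png

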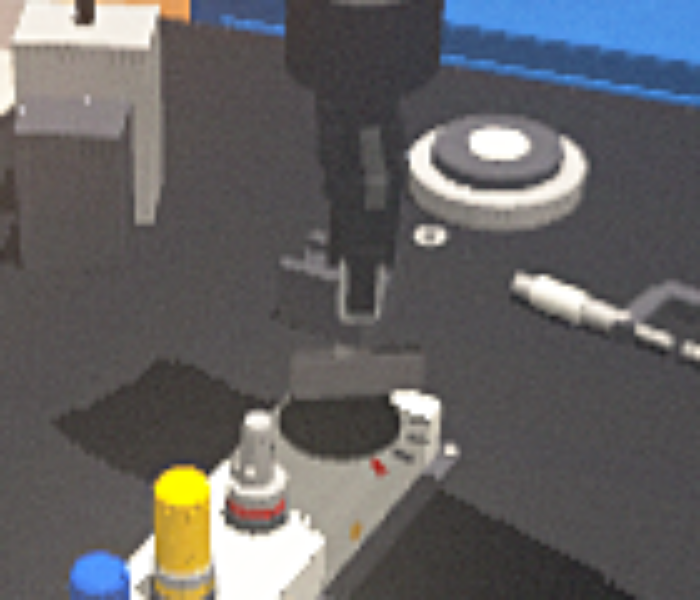

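View pics/top7.png

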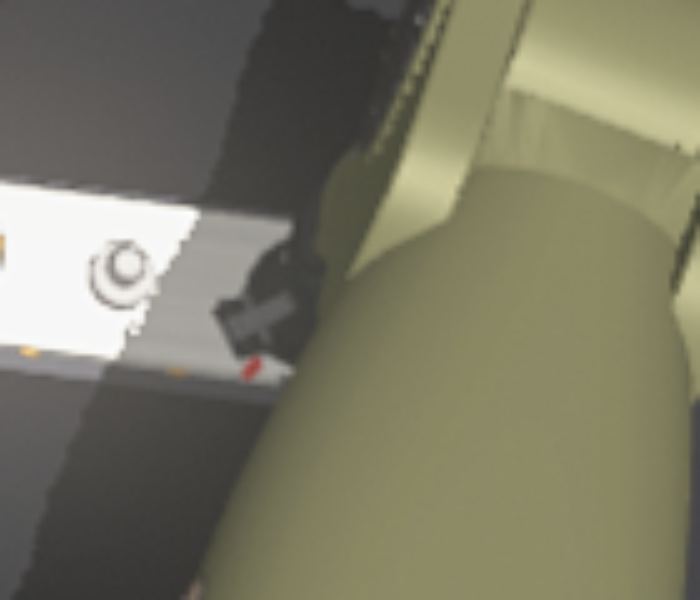

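The finger (side picture (362,290)) sits over the bar's middle (358,370) and is aligned across it. Descending.

drive_tool:
  deltas:
    - [[0.1,0.3,-0.15],[-0.1,-0.1,0]]
    - [[0,0.4,0],[0,0,0]]
    - [[0,0.4,0],[0,0,0]]
    - [[0,0.2,0],[0,0,0]]
    - [[0,0,0],[0,0,0]]
    - [[0,0,0],[0,0,0]]

```text
time: 20.3
tool_pos: [558.2, -210.0, 95.7]
tcp_rot: [-0.686, -0.167, 0.17, 0.687]
force: [0.5, -0.8, -0.5]
gripper_width: 0.548
```

```bash
python3 -c "
from plan import *
plan([560.1,-212.3,70],3.62-np.pi/2)"
```

```text
t 20.3 pos [ 558.2 -210.    95.7] jaw ang 2.051 q [-0.359  0.396 -0.252  0.928 -0.001 -0.84 ] F [ 0.5 -0.8 -0.5] M [-0.02  0.01  0.04] w 0.548
turn(0.1rad, tool): [-0.03  0.02 -0.03] shift AFTER turn (25mm): [ 0.02  1.03 -0.12]  shift in present axes: [ 0.03  1.03 -0.12]
```

drive_tool:
  deltas:
    - [[0,0.3,-0.1],[0,0,0]]
    - [[0,0.3,0],[0,0,0]]
    - [[0,0.2,0],[0,0,0]]
    - [[0,0.1,0],[0,0,0]]
    - [[0,0,0],[0,0,0]]

```text
time: 20.8
tool_pos: [559.7, -212.7, 71.5]
tcp_rot: [-0.686, -0.167, 0.169, 0.687]
force: [0.4, -0.7, -0.2]
gripper_width: 0.548
```

```bash
python3 -c "
from plan import *
plan([560.1,-212.3,70],3.62-np.pi/2)"
```

```text
t 20.8 pos [ 559.7 -212.7   71.5] jaw ang 2.051 q [-0.363  0.421 -0.274  0.879 -0.001 -0.843] F [ 0.4 -0.7 -0.2] M [-0.04 -0.03  0.01] w 0.548
turn(0.1rad, tool): [-0.02  0.02 -0.03] shift AFTER turn (25mm): [0.02 0.06 0.01]  shift in present axes: [0.02 0.06 0.01]
```

drive_tool:
  deltas:
    - [[0,0,0],[0,0,0]]
    - [[0,0,0],[0,0,0]]
    - [[0,0,0],[0,0,0]]
    - [[0,0,0],[0,0,0]]
    - [[0,0,0],[0,0,0]]
    - [[0,0,0],[0,0,0]]
    - [[0,0,0],[0,0,0]]
  hand: -1
  squeeze: 80

```text
time: 21.5
tool_pos: [559.7, -212.5, 71.9]
tcp_rot: [-0.686, -0.167, 0.169, 0.687]
force: [0.3, -0.1, -0.9]
gripper_width: 0.137
```

```bash
python3 -c "
from plan import *
plan([560.1,-212.3,71],3.62-np.pi/2-1.2)"
```

```text
t 21.5 pos [ 559.7 -212.5   71.9] jaw ang 2.051 q [-0.362  0.421 -0.274  0.88  -0.001 -0.843] F [ 0.3 -0.1 -0.9] M [-0.    0.01 -0.03] w 0.137
turn(0.1rad, tool): [-0.   12.02 -0.04] shift AFTER turn (25mm): [0.01 0.04 0.02]  shift in present axes: [ 0.02  0.04 -0.  ]
```

The bar is gripped with almost no side force. Turning clockwise.

drive_tool:
  deltas:
    - [[0,0,0],[0,0.6,0]]
    - [[0,0,0],[0,0.7,0]]
    - [[0,0,0],[0,0.7,0]]
    - [[0,0,0],[0,0.7,0]]
    - [[0,0,0],[0,0.7,0]]

```text
time: 22.0
tool_pos: [559.6, -212.3, 71.9]
tcp_rot: [-0.705, -0.045, 0.047, 0.706]
force: [0.2, 0.3, -0.2]
gripper_width: 0.133
```

```bash
python3 -c "
from plan import *
plan([559.7,-212.5,71.7],3.62-np.pi/2-1.2)"
```

```text
t 22.0 pos [ 559.6 -212.3   71.9] jaw ang 1.701 q [-0.362  0.421 -0.274  0.88  -0.001 -0.492] F [ 0.2  0.3 -0.2] M [-0.03 -0.03  0.13] w 0.133
turn(0.1rad, tool): [ 0.    8.52 -0.04] shift AFTER turn (25mm): [ 0.01  0.01 -0.  ]  shift in present axes: [ 0.    0.01 -0.01]
```

drive_tool:
  deltas:
    - [[0,0,0],[0,0.7,0]]
    - [[0,0,0],[0,0.8,0]]
    - [[0,0,0],[0,0.8,0]]
    - [[0,0,0],[0,0.8,0]]
    - [[0,0,0],[0,0.8,0]]
    - [[0,0,0],[0,0.8,0]]
    - [[0,0,0],[0,0.8,0]]
    - [[0,0,0],[0,0.8,0]]

```text
time: 22.8
tool_pos: [559.7, -212.0, 71.9]
tcp_rot: [0.683, -0.184, 0.181, -0.683]
force: [0.3, -0.0, -1.1]
gripper_width: 0.129
```

```bash
python3 -c "
from plan import *
plan([559.7,-212.5,71.7],3.62-np.pi/2-1.2)
im=bot.snapshot('top'); cv2.imwrite('pics/t8.png',cv2.resize(im[190:290,300:400],None,fx=6,fy=6))
im=bot.snapshot('side'); cv2.imwrite('pics/s8.png',cv2.resize(im[140:220,280:360],None,fx=7,fy=7))
"
```

```text
t 22.8 pos [ 559.7 -212.    71.9] jaw ang 1.049 q [-0.362  0.421 -0.274  0.88  -0.001  0.16 ] F [ 0.3 -0.  -1.1] M [0.01 0.   0.27] w 0.129
turn(0.1rad, tool): [ 0.02  2.   -0.04] shift AFTER turn (25mm): [ 0.01  0.01 -0.01]  shift in present axes: [ 0.01  0.01 -0.02]
```

View pics/s8.png

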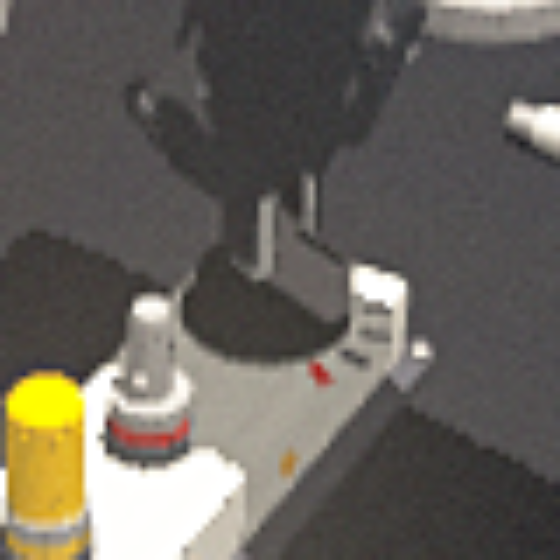

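View pics/t8.png

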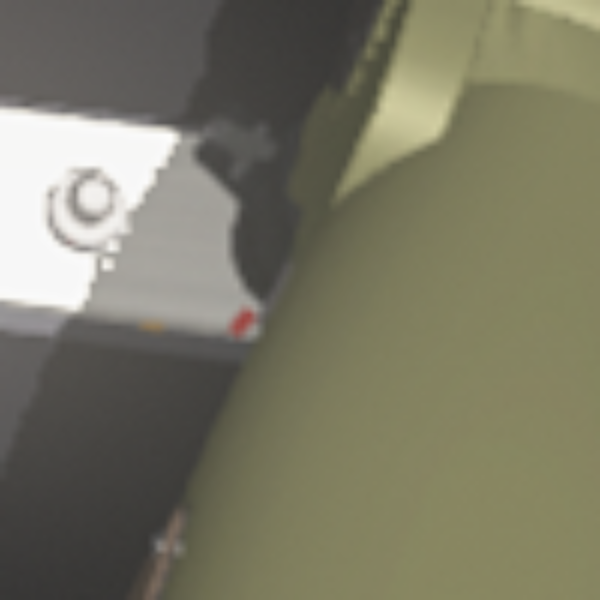

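The bar has turned with the gripper and is now near the second or third mark (side picture (340,300), red mark at (318,372)). Creeping on while watching the moment.

drive_tool:
  deltas:
    - [[0,0,0],[0,0.5,0]]
    - [[0,0,0],[0,0.5,0]]
    - [[0,0,0],[0,0.5,0]]
    - [[0,0,0],[0,0.3,0]]

```text
time: 23.3
tool_pos: [559.7, -211.9, 71.9]
tcp_rot: [0.665, -0.242, 0.24, -0.665]
force: [0.2, 0.5, -1.1]
gripper_width: 0.132
```

```bash
python3 -c "
from plan import *
plan([559.7,-212.5,71.7],3.62-np.pi/2-1.2)"
```

```text
t 23.3 pos [ 559.7 -211.9   71.9] jaw ang 0.876 q [-0.362  0.421 -0.274  0.88  -0.001  0.334] F [ 0.2  0.5 -1.1] M [ 0.03 -0.02  0.23] w 0.132
turn(0.1rad, tool): [ 0.02  0.26 -0.03] shift AFTER turn (25mm): [ 0.01  0.01 -0.02]  shift in present axes: [ 0.01  0.01 -0.02]
```

drive_tool:
  deltas:
    - [[0,0,0],[0,0.2,0]]
    - [[0,0,0],[0,0.1,0]]

```text
time: 23.5
tool_pos: [559.7, -211.9, 71.9]
tcp_rot: [0.661, -0.252, 0.249, -0.661]
force: [-0.3, -0.1, -1.2]
gripper_width: 0.133
```

```bash
python3 -c "
from plan import *
plan([559.7,-212.5,71.7],3.62-np.pi/2-1.2)"
```

```text
t 23.5 pos [ 559.7 -211.9   71.9] jaw ang 0.846 q [-0.362  0.421 -0.274  0.88  -0.001  0.363] F [-0.3 -0.1 -1.2] M [ 0.02 -0.01  0.2 ] w 0.133
turn(0.1rad, tool): [ 0.02 -0.03 -0.03] shift AFTER turn (25mm): [ 0.01  0.01 -0.02]  shift in present axes: [ 0.01  0.01 -0.02]
```

drive_tool:
  deltas:
    - [[0,0,0],[0,0.2,0]]
    - [[0,0,0],[0,0.1,0]]

```text
time: 23.7
tool_pos: [559.7, -211.9, 71.9]
tcp_rot: [0.657, -0.262, 0.259, -0.657]
force: [-0.6, 0.2, -0.8]
gripper_width: 0.13
```

```bash
python3 -c "
from plan import *
for i in range(3):
  bot.snapshot('top'); plan([559.7,-212.5,71.7],3.62-np.pi/2-1.2)
im=bot.snapshot('side'); cv2.imwrite('pics/s9.png',cv2.resize(im[140:220,280:360],None,fx=7,fy=7,interpolation=cv2.INTER_CUBIC))
D=np.array([559.9,-212.2])
z=cv2.resize(im[140:220,280:360],None,fx=7,fy=7,interpolation=cv2.INTER_CUBIC)
for a,c in((3.62-1.2,(0,255,0)),(3.62-.8,(0,0,255))):
    R=np.array([[np.cos(a),-np.sin(a)],[np.sin(a),np.cos(a)]]);P=np.array([D+R@[x,y] for x in(-28,44) for y in(-6.5,6.5)])
    q=proj('side',np.r_[np.c_[P,np.full(4,67)],np.c_[P,np.full(4,93)]]); cv2.polylines(z,[cv2.convexHull((((q-[280,140])+.5)*7).astype(np.int32))],True,c,1)
cv2.imwrite('pics/s9o.png',z)
"
```

```text
t 23.75 pos [ 559.8 -212.    71.9] jaw ang 0.815 q [-0.362  0.421 -0.274  0.88  -0.001  0.394] F [-0.4  0.1 -0.6] M [0.06 0.04 0.2 ] w 0.138
turn(0.1rad, tool): [ 0.02 -0.34 -0.03] shift AFTER turn (25mm): [ 0.01  0.01 -0.02]  shift in present axes: [ 0.01  0.01 -0.02]
t 23.8 pos [ 559.7 -211.9   71.9] jaw ang 0.816 q [-0.362  0.421 -0.274  0.88  -0.001  0.393] F [-1.1  0.1 -0.7] M [-0.01  0.01  0.14] w 0.131
turn(0.1rad, tool): [ 0.02 -0.33 -0.03] shift AFTER turn (25mm): [ 0.02  0.01 -0.02]  shift in present axes: [ 0.02  0.01 -0.02]
t 23.85 pos [ 559.8 -211.9   71.9] jaw ang 0.816 q [-0.362  0.421 -0.274  0.88  -0.001  0.393] F [-0.7  0.1 -1. ] M [ 0.08 -0.01  0.23] w 0.132
turn(0.1rad, tool): [ 0.02 -0.33 -0.03] shift AFTER turn (25mm): [ 0.01  0.01 -0.02]  shift in present axes: [ 0.01  0.01 -0.02]
```

View pics/s9o.png

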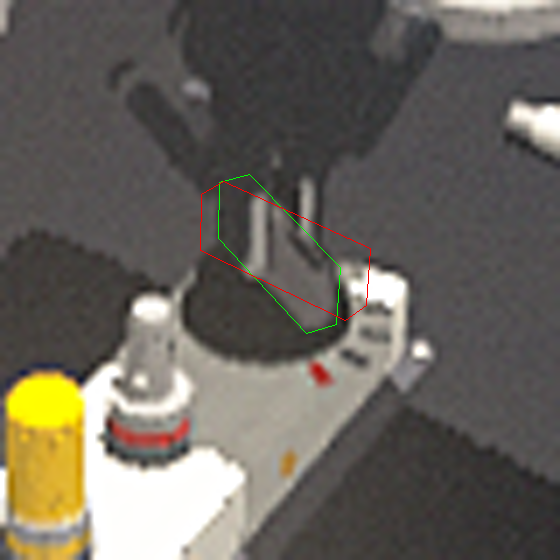

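Jaw travel is 1.235 rad, but the picture can't separate 1.1 from 1.2 reliably because the bar end at (346,300) lies between the overlays. I'll creep on to feel for the end stop and rule out slip in the grip.

drive_tool:
  deltas:
    - [[0,0,0],[0,0.2,0]]
    - [[0,0,0],[0,0.1,0]]

```text
time: 24.1
tool_pos: [559.8, -211.9, 71.9]
tcp_rot: [0.653, -0.272, 0.27, -0.653]
force: [-1.2, -0.0, -1.1]
gripper_width: 0.132
```

```bash
python3 -c "
from plan import *
plan([559.7,-212.5,71.7],3.62-np.pi/2-1.2)"
```

```text
t 24.1 pos [ 559.8 -211.9   71.9] jaw ang 0.784 q [-0.362  0.421 -0.274  0.88  -0.     0.425] F [-1.2 -0.  -1.1] M [ 0.01 -0.08  0.25] w 0.132
turn(0.1rad, tool): [ 0.02 -0.65 -0.03] shift AFTER turn (25mm): [ 0.01  0.01 -0.02]  shift in present axes: [ 0.01  0.01 -0.02]
```

drive_tool:
  deltas:
    - [[0,0,0],[0,0.2,0]]
    - [[0,0,0],[0,0.1,0]]

```text
time: 24.3
tool_pos: [559.8, -211.9, 72.0]
tcp_rot: [0.649, -0.282, 0.279, -0.649]
force: [0.5, -1.1, -1.2]
gripper_width: 0.131
```

```bash
python3 -c "
from plan import *
plan([559.7,-212.5,71.7],3.62-np.pi/2-1.2)"
```

```text
t 24.3 pos [ 559.8 -211.9   72. ] jaw ang 0.755 q [-0.361  0.421 -0.274  0.88  -0.001  0.455] F [ 0.5 -1.1 -1.2] M [0.01 0.04 1.39] w 0.131
turn(0.1rad, tool): [ 0.02 -0.95 -0.03] shift AFTER turn (25mm): [ 0.01  0.01 -0.02]  shift in present axes: [ 0.01  0.01 -0.02]
```

The end stop shows up clearly: the moment jumps from 0.25 to 1.39 N m at jaw 0.77 rad, so the third notch is at jaw ≈0.83. I'll back off slightly so it sits between notch and stop.

drive_tool:
  deltas:
    - [[0,0,0],[0,-0.4,0]]
    - [[0,0,0],[0,0,0]]
    - [[0,0,0],[0,0,0]]

```text
time: 24.6
tool_pos: [559.7, -211.9, 71.9]
tcp_rot: [0.655, -0.27, 0.267, -0.654]
force: [-0.4, 0.0, -1.1]
gripper_width: 0.131
```

```bash
python3 -c "
from plan import *
for n in C:
  im=bot.snapshot(n); cv2.imwrite(f'pics/{n}10.png',im); plan([559.7,-212.5,71.7],3.62-np.pi/2-1.2)"
```

```text
t 24.65 pos [ 559.7 -211.9   71.9] jaw ang 0.793 q [-0.361  0.421 -0.274  0.88  -0.001  0.417] F [-1.2  0.8 -0.6] M [ 0.01 -0.02  0.18] w 0.131
turn(0.1rad, tool): [ 0.02 -0.57 -0.03] shift AFTER turn (25mm): [ 0.01  0.01 -0.02]  shift in present axes: [ 0.01  0.01 -0.02]
t 24.7 pos [ 559.7 -211.9   71.9] jaw ang 0.793 q [-0.361  0.421 -0.274  0.88  -0.001  0.416] F [-0.7  0.2  0.1] M [ 0.06 -0.05  0.17] w 0.13
turn(0.1rad, tool): [ 0.02 -0.56 -0.03] shift AFTER turn (25mm): [ 0.01  0.01 -0.02]  shift in present axes: [ 0.01  0.01 -0.02]
```

View pics/side10.png

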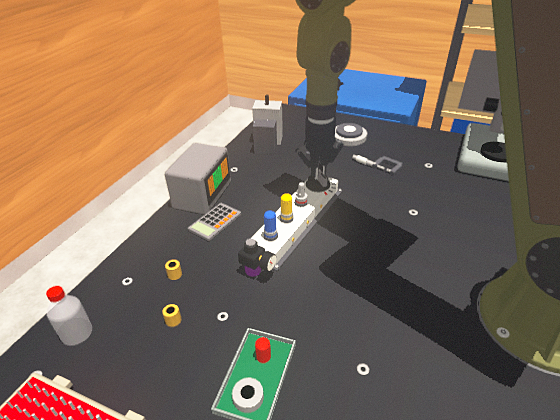

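View pics/top10.png

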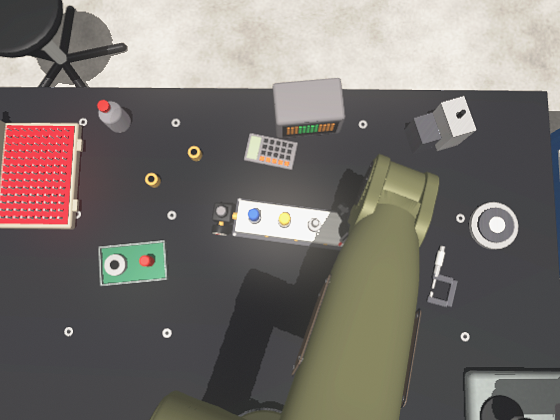

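The cap stands in the tray (side (262,348)). Blue and yellow are still on their plugs, and the dial is held steady between the third notch and the stop. Handing in.

```bash
python3 -c "
from bench import bot
print(bot.close_job()); o=bot.get_obs(); print(o['time'],o['joint_pos'],o['moment'])"
```

```text
the job is handed in; nothing more can be done
None
the job is handed in; nothing more can be done
```

I pulled the red cap straight off its plug and stood it open end down on the lining in the free half of the tray. I then turned the purge dial clockwise past two notches to the third and handed the job in at about 24.7 s, still holding it there.

**Last checks**
- **Caps and tray:** the pictures show the red cap upright in the tray next to the setting ring. The blue and yellow caps are still on their plugs, and the other items look unmoved.
- **Dial:** I found its end stop by feel, where the moment jumped to 1.39 N m, and backed off about 0.03 rad from there. The gripper has turned 1.26 rad. I estimate the dial at about 1.23 rad, between the third notch (1.20) and the stop (1.26). The holding moment is steady at 0.17–0.18 N m, against about 0.19 expected.

**What went less well**
- **Contact at the start:** on its first turn the gripper touched a grey container next to its start pose, with about 22–24 N read at the wrist. I backed off at once; both readings are under the 40 N limit, and in the later pictures the container looks to be where it was.
- **Dial angle from the picture:** the camera view alone could not tell 1.1 from 1.2 rad, so the final angle rests on the gripper's turn and the end stop.

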